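# Shelve a quail-egg carton in the third gap

### The job

Find the third gap of the wire rack by touch: starting over the first gap at the rack's left-hand end as the robot sees it, run a fingertip along the top of the front rail, over the first and second gaps and on to the third (full gaps count too). Then gently push the egg carton lying in front of the rack under the rail into that third gap, until it is fully home against the back. Only push the carton, never lift or tip it, and leave the other goods where they are.

Things in the scene. Friction and masses are not known exactly. Their poses are not given: they have to be found in the camera images.
- rack: Fixed rack of 7 mm steel wire, 407 mm wide (its y), 97 deep (x), 66 high. Five upright dividers at y = 200, 100, 0, -100, -200 mm leave four gaps 93 mm wide, centred at y = 150 (first), 50, -50 (third), -150, open in front and with no floor: things slide in on the counter. Origin: centre of its footprint at counter height; x points to the back, away from the robot, y to the robot's left.
- rail1: The 60 mm length of front rail over the first gap, left-most as the robot sees it. The rail is one straight level round wire, 7 mm thick, along the rack's y at x = -45 mm in the rack's frame, its top 66 mm and its underside 59 mm up, flush over the dividers. Origin on top of the rail at mid-gap; axes as the rack's.
- rail2: The same over the second gap.
- rail3: The same over the third gap.
- divider2: The divider between the first and second gaps, with the 40 mm length of front rail that crosses it, flush with the rest. Wire legs at x = -45 and +45 mm in the rack's frame, a wire along the top and one 26 mm up. Origin on top of the front rail over the divider; axes as the rack's.
- divider3: The same between the second and the third gap.
- gap3 (a point): Counter-level point in the middle of the mouth of the third gap, straight below the front rail; axes as the rack's (x into the gap).
- carton: The carton to shelve: closed grey-beige pulp carton of twelve quail eggs with a knobbly lid, 112 mm long (its x), 85 wide (y), 44 high, about 160 g, corners rounded to 7 mm; loose on the counter between robot and rack, length roughly along the rack's x. Origin: centre of its underside. When home, that is at x = -14.5 mm in the rack's frame and its near end stands 22 mm proud of the rail.
- stock_carton: A second carton of the same size, already shelved in the first or the fourth gap; not to be moved. Origin at the centre of its underside.
- tin: A flat round tin 66 mm in diameter, 40 mm high, standing in the other of the first and fourth gaps; not to be moved. Origin at the centre of its underside.
- jar: A red-brown sauce jar with a steel cap, 72 mm in diameter, 100 mm high, on the counter to the robot's right; not to be moved. Origin at the centre of its underside.
- back3 (a point): Point on the back stop of the third gap, at mid-gap and counter level, where the carton's far end comes to rest: 41.5 mm behind the rack's origin and 86.5 mm behind the rail's middle. The stop is two wires along y, 12 and 34 mm up. Axes as the rack's.
There are look-alikes about, which are no part of the job. Leave any yellow look-alike of the carton alone.

How it is judged:
By the outcome, as a careful person would: the job done as asked, in the order asked, and still so for the second after the job is handed in, with the robot touching nothing.
It also fails if it takes over 72 s, if anything falls off the work surface, if the arm or the gripper's body presses on something with over 40 N, if the wrist force passes 120 N, or if a joint passes its speed limit or range.

### The arm

A 6-joint arm with a two-finger parallel gripper is mounted at the origin on the work surface. World frame = base frame: x ahead of the robot, y to its left, z up, the work surface at z = 0. Lengths are in m, angles in rad, forces in N, time in s.
With the tool pointing down it reaches from about 0.35 to 0.975 m from the base axis. Payload 4.9 kg.
Tool frame: the origin (TCP) lies on the centre line of the jaws, within the pads' length; the fingertips stand ctrl.tcp_to_tips ahead of it and the grasp point (between the pads) lies 3 mm ahead of it (ctrl.tcp_to_tips is the distance from the TCP to the fingertips, in m); z points along the fingers, y is the direction in which the jaws open and shut (so a half turn about z gives the same grasp; the last joint's range is limited). The gripper opens to 85 mm and grips with 20 to 120 N. Pads are 22 mm wide; open, the fingers measure 114 mm over their backs; the gripper's body (76 mm by 85 mm) begins 54 mm behind the grasp point. The pads swing forward as they close: fully open they stand 13 mm farther back than shut.
Start: joints at [1.195, 0.053, 1.613, -0, 1.476, -0.119], TCP at [0.159, 0.604, 0.253] pointing down, gripper open.
Joint ranges: [-3.01, 3.01], [-1.01, 2.22], [0.06, 2.58], [-1.02, 4.17], [0.09, 2.62], [-3.14, 3.14]. Speed limits (rad/s): [2.57, 2.57, 3.14, 3.14, 3.14, 3.14].

### API

Orientations are given as a rotation vector (axis times angle).
In Python, from station import ctrl, vision gives the robot as it stands.
- The arm moves only by the tool jog_arm, never from a script. Its argument "deltas" is a list of rows, each a list of 7 numbers: the turn, a rotation vector about the tool's x, y, z in rad, then the shift along the tool's x, y, z in cm, then the opening, from 0 (shut) to 1 (fully open). A call has 1 to 12 rows; each row shifts and turns the commanded pose from where the row before left it, along the tool's axes as they then stand; what a row does not reach is not made up. A row lasts 1/12 s, in which the tool goes at most 41.7 mm and 7.16 degrees, less where a joint would pass 70% of its speed; a pose out of reach is approached as far as the arm can. A call with a gripper value outside its range is refused whole. The fingers move at their own pace and stop on an object; "grip_force" is the grip in N (left out, the last holds). Time passes only in rows, so rows that do not move let the fingers close. It gives the time, the measured TCP pose, the force and the opening at its end, in the units of the state.
- ctrl.get_obs(): the state, without advancing time (a new reading comes with each control period).
- vision.get_image(name): name is "scene" or "top"; returns (picture, depth): 384x512x3 uint8, red, green, blue; 384x512 float32, m along the optical axis (not along the pixel's ray), 0 where there is no reading.
- vision.calibration(name): a dict with "fx", "fy", "cx", "cy" (pixels), "dist" ([k1, k2, p1, p2, k3] as OpenCV has them; the pictures are not rectified), "rvec" (rotation vector, rad) and "tvec" (3), from world to camera coordinates, as OpenCV has them. Camera axes: x right, y down, z forward; pixel columns grow to the right and rows downward; lengths in m; the calibration is good to about 2 mm. A picture is of the moment at which its call begins. calibration takes no time and is no camera call.
- ctrl.finish_job(): hands the job in, once; it reports no verdict.
The state is a dict: "t": time; "q": joint angles; "dq": joint speeds; "effort": joint torques, N m; "tool_pos": TCP position; "tool_rot": TCP orientation; "contact_force": force on the tool from outside, world axes, zero at the start; "wrist_torque": the same for the moment, N m; "opening": finger opening in m.
Only numpy, scipy, OpenCV 4.12 (cv2) and the standard library are available. Lean on these libraries where they do the work, as an engineer would, in place of code of your own. Each camera call takes 0.05 s, during which the arm holds its last target. There are 200 camera calls.

## Working session

There is one attempt and no reset: what is moved stays moved. The work goes in short steps, Python scripts to look and compute and a tool call to move; the robot and the scene stay as the last step left them, time stands still between calls to the robot, and variables do not carry over. Pictures are saved under pics/ and viewed, about 8 in all and at most 12, crops included, and the job is handed in when it is done.

Besides the shell and the picture viewer there is one more tool, called after "Emit:" by a JSON object that holds its "name" and its "arguments", one argument or row to a line. jog_arm: Moves the arm, as the interface text tells. Its arguments: {"type":"object","properties":{"deltas":{"type":"array"},"grip_force":{"type":"number"}},"required":["deltas"]}

```bash
mkdir -p pics
cat > h.py <<'E'
import numpy as np, cv2
from station import ctrl, vision
def snap(name,fn):
    im,d=vision.get_image(name); cv2.imwrite('pics/'+fn+'.png',im[:,:,::-1]); np.save('pics/'+fn+'.npy',d); return im,d
def cal(n):
    c=vision.calibration(n); K=np.array([[c['fx'],0,c['cx']],[0,c['fy'],c['cy']],[0,0,1.]])
    return K,np.array(c['dist'],float),cv2.Rodrigues(np.array(c['rvec'],float))[0],np.array(c['tvec'],float).ravel()
def ray(n,uv,z):  # pixel -> world on plane z
    K,D,R,t=cal(n); p=cv2.undistortPoints(np.array(uv,float).reshape(-1,1,2),K,D).reshape(-1,2)
    w=np.c_[p,np.ones(len(p))]@R; o=-R.T@t
    return o+w*((z-o[2])/w[:,2])[:,None]
def proj(n,P):
    K,D,R,t=cal(n); return cv2.projectPoints(np.array(P,float).reshape(-1,1,3),cv2.Rodrigues(R)[0],t,K,D)[0].reshape(-1,2)
def cloud(n,d):
    K,D,R,t=cal(n); v,u=np.mgrid[:384,:512]
    p=cv2.undistortPoints(np.c_[u.ravel(),v.ravel()].astype(float).reshape(-1,1,2),K,D).reshape(-1,2)
    z=d.ravel()[:,None]; return ((np.c_[p,np.ones(len(p))]*z-t)@R).reshape(384,512,3)
E
python3 - <<'E'
from h import *
for n in('scene','top'):
    im,d=snap(n,n+'0'); R=cal(n)[2];t=cal(n)[3]; print(n,-R.T@t,R[2])
print(ctrl.get_obs(), ctrl.tcp_to_tips)
a=cv2.imread('pics/top0.png');cv2.imwrite('pics/top0b.png',cv2.resize(a,(800,600)))
E
```

```text
scene [ 1.2843127  -0.50557521  0.88270999] [-0.6319961   0.32063207 -0.70553243]
top [ 0.3577332  -0.12321081  0.98569273] [ 0.20059727  0.02914875 -0.97924006]
{'t': 0.1, 'q': array([ 1.19499833e+00,  5.32843209e-02,  1.61417012e+00,  1.17704738e-05,
        1.47605199e+00, -1.18999166e-01]), 'dq': array([ 0.00027669, -0.00085737, -0.00383749,  0.00096814, -0.00185567,
       -0.00136588]), 'effort': array([-1.23297345e-04, -3.94901383e+01, -3.71365607e+01, -1.62516071e-04,
        3.88324013e-03, -5.82368202e-06]), 'tool_pos': array([0.15853707, 0.60399879, 0.25218197]), 'tool_rot': array([-4.02211305e-01, -3.11525380e+00,  2.90967692e-03]), 'contact_force': array([ 0.98757748, -0.24251939,  0.33232658]), 'wrist_torque': array([-0.01457133, -0.00209976,  0.01017276]), 'opening': 0.08560776682886531} 0.022
```

View pics/top0b.png

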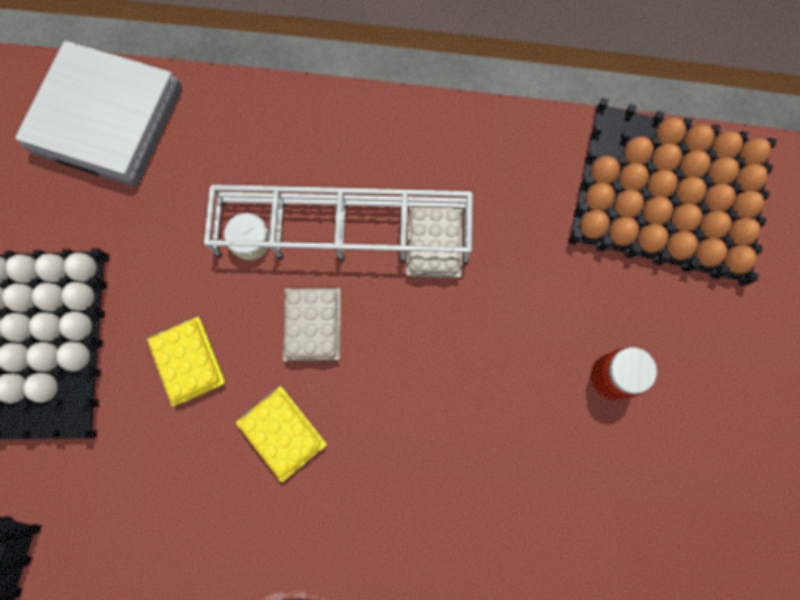

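View pics/scene0.png

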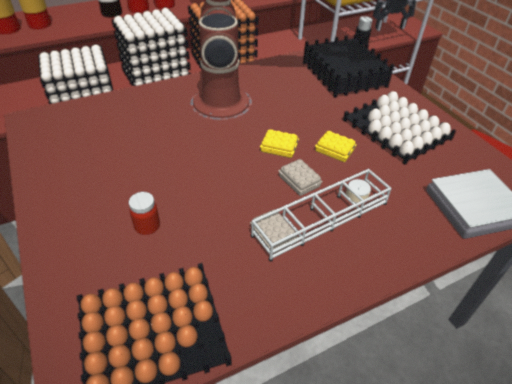

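The top view shows the rack with its front rail running from about (205,245) to (472,250). The tin is in gap 1 and the stock carton in gap 4. The carton is at about (312,325), in front of gap 2, and there are two yellow decoys nearer the robot. Next I'll take an enlarged crop.

Run:
```python
from h import *
a=cv2.imread('pics/top0.png')[112:236,124:308];cv2.imwrite('pics/c1.png',cv2.resize(a,None,fx=4.3,fy=4.3,interpolation=cv2.INTER_CUBIC))
d=np.load('pics/top0.npy');P=cloud('top',d)
im=cv2.imread('pics/top0.png').astype(int)
# carton lid cloud
m=np.zeros((384,512),bool);m[180:235,176:224]=1
m&=(P[:,:,2]>.03)&(P[:,:,2]<.06)&(im[:,:,0]>90)
r=cv2.minAreaRect(P[m][:,:2].astype(np.float32));print('carton',m.sum(),r,np.median(P[m][:,2]))
m=np.zeros((384,512),bool);m[115:165,125:310]=1;m&=(P[:,:,2]>.055)&(P[:,:,2]<.08)
r=cv2.minAreaRect(P[m][:,:2].astype(np.float32));print('rack',m.sum(),r,np.percentile(P[m][:,2],[5,50,95]))
for b in ([330,365,395,425],):pass
```

```text
carton 1399 ((0.5068402886390686, 0.047174155712127686), (0.10686515271663666, 0.07687167078256607), 7.189998626708984) 0.040667860059082114
rack 1475 ((0.6700488328933716, 0.025969162583351135), (0.09858283400535583, 0.40681424736976624), 5.4251933097839355) [0.06169671 0.06494731 0.06779085]
```

View pics/c1.png

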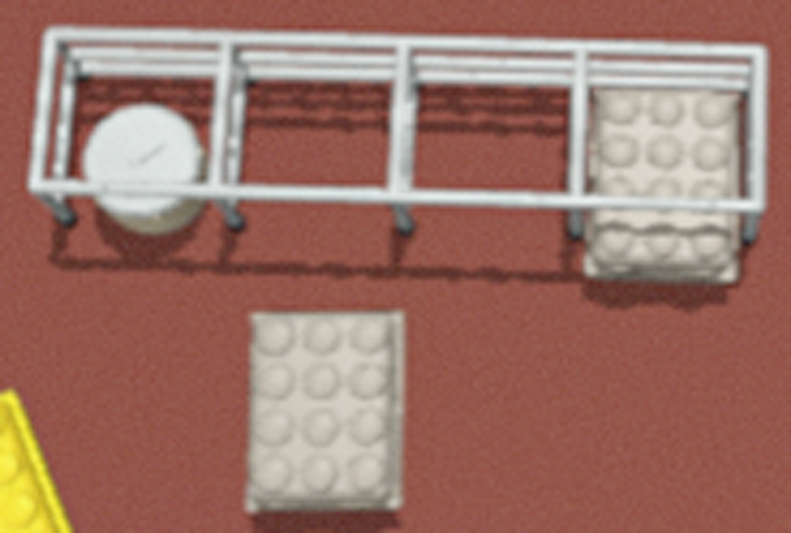

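Run:
```python
from h import *
from scipy.optimize import least_squares
c=lambda p:np.array(p,float)/4.3+[124-.38,112-.38]
uv=c([(36,187),(222,191),(400,197),(577,203),(760,207),(52,34),(227,38),(404,42),(579,47),(760,51)])
L=np.array([(x,y,.0625) for x in(-.045,.045) for y in(.2,.1,0,-.1,-.2)])
def W(s,L):
    cs,sn=np.cos(s[2]),np.sin(s[2]);return np.c_[s[0]+cs*L[:,0]-sn*L[:,1],s[1]+sn*L[:,0]+cs*L[:,1],L[:,2]]
f=least_squares(lambda s:(proj('top',W(s,L))-uv).ravel(),[.67,.026,.09]);print('rack',f.x,np.rad2deg(f.x[2]),np.abs(f.fun).max())
s=f.x
# cross check w/ scene-camera depth
d=np.load('pics/scene0.npy');P=cloud('scene',d);m=np.zeros((384,512),bool);m[165:260,245:400]=1;m&=(P[:,:,2]>.055)&(P[:,:,2]<.08)
print('scene rack',cv2.minAreaRect(P[m][:,:2].astype(np.float32)))
Q=P[150:205,270:330].reshape(-1,3);Q=Q[(Q[:,2]>.03)&(Q[:,2]<.055)&(Q[:,0]<.58)&(Q[:,0]>.42)&(abs(Q[:,1]-.05)<.08)];print('scene carton',cv2.minAreaRect(Q[:,:2].astype(np.float32)))
q=ray('top',c([(252,314),(403,313),(400,503),(248,500)]),.035)[:,:2];print(q,q.mean(0),np.diff(q,axis=0))
for n,p in dict(rail1=(-.045,.15,.066),rail2=(-.045,.05,.066),rail3=(-.045,-.05,.066),home=(-.0145,-.05,0)).items():print(n,W(s,np.array([p])))
# carton in rack frame
cs,sn=np.cos(s[2]),np.sin(s[2]);print('carton rackframe',np.array([[cs,sn],[-sn,cs]])@(q.mean(0)-s[:2]))
```

```text
rack [0.67041055 0.02414095 0.09836478] 5.63588681485001 1.2853084480817358
scene rack ((0.6701978445053101, 0.02504289150238037), (0.09962521493434906, 0.4077054560184479), 5.251473903656006)
scene carton ((0.5102170705795288, 0.0458904430270195), (0.1054685041308403, 0.07980976998806), 7.175140857696533)
[[ 0.55535105  0.09438563]
 [ 0.56656166  0.01029424]
 [ 0.46060562 -0.00383933]
 [ 0.45160381  0.07930086]] [0.50853053 0.04503535] [[ 0.01121062 -0.0840914 ]
 [-0.10595604 -0.01413357]
 [-0.00900181  0.08314019]]
rail1 [[0.61089714 0.16899658 0.066     ]]
rail2 [[0.62071776 0.06947998 0.066     ]]
rail3 [[ 0.63053839 -0.03003663  0.066     ]]
home [[ 0.66089095 -0.02704134  0.        ]]
carton rackframe [-0.15904554  0.03669102]
```

Emit:
{"name": "jog_arm", "arguments": {
  "deltas": [
    [0,0,-0.088,0,0,0,0],
    [0,0,-0.088,0,0,0,0],
    [0,0,-0.088,0,0,0,0],
    [0,0,-0.088,0,0,0,0],
    [0,0,0,-2.2,-2.5,0,0],
    [0,0,0,-2.2,-2.5,0,0],
    [0,0,0,-2.2,-2.5,0,0],
    [0,0,0,-2.2,-2.5,0,0],
    [0,0,0,-2.2,-2.5,0,0],
    [0,0,0,-2.2,-2.5,0,0],
    [0,0,0,-2.2,-2.5,0,0],
    [0,0,0,-2.2,-2.5,0,0]
  ],
  "grip_force": 20
}}

```text
t: 1.1
tool_pos: [0.3536, 0.4207, 0.2528]
tool_rot: [0.15, -3.138, 0.001]
contact_force: [-0.4, 0.8, 0.1]
opening: 0.0
```

```bash
cat >> h.py <<'E'
from scipy.spatial.transform import Rotation as Ro
RX,RY,RW=.670,.0252,.095
def toR(p): c,s=np.cos(RW),np.sin(RW); return np.array([c*(p[0]-RX)+s*(p[1]-RY),-s*(p[0]-RX)+c*(p[1]-RY)])
def st():
    o=ctrl.get_obs(); R=Ro.from_rotvec(o['tool_rot']).as_matrix(); p=o['tool_pos']
    print('t%.2f'%o['t'],'rack xy mm',(toR(p)*1e3).round(1),'z %.1f'%(p[2]*1e3),'xhead-rack deg %.2f'%np.rad2deg(np.arctan2(R[1,0],R[0,0])-RW),'tilt',R[:,2].round(3),'F',o['contact_force'].round(1),'open %.1f'%(o['opening']*1e3))
E
python3 -c "
from h import *
st()"
```

```text
t1.10 rack xy mm [-277.4  423.7] z 252.8 xhead-rack deg -179.98 tilt [-0. -0. -1.] F [-0.4  0.8  0.1] open 0.0
```

Emit:
{"name": "jog_arm", "arguments": {
  "deltas": [
    [0,0,0,-2.3,-2.6,0,0],
    [0,0,0,-2.3,-2.6,0,0],
    [0,0,0,-2.3,-2.6,0,0],
    [0,0,0,-2.3,-2.6,0,0],
    [0,0,0,-2.3,-2.6,0,0],
    [0,0,0,-2.3,-2.6,0,0],
    [0,0,0,-2.3,-2.6,0,0],
    [0,0,0,-2.3,-2.6,0,0],
    [0,0,0,-2.3,-2.6,0,0],
    [0,0,0,-2.3,-2.6,0,0],
    [0,0,0,0,0,3.5,0],
    [0,0,0,0,0,3.5,0]
  ]
}}

```text
t: 2.1
tool_pos: [0.6097, 0.1836, 0.1852]
tool_rot: [-0.144, 3.132, 0.001]
contact_force: [-0.1, 0.0, -1.0]
opening: 0.0001
```

Emit:
{"name": "jog_arm", "arguments": {
  "deltas": [
    [0,0,0,0,0,3,0],
    [0,0,0,0,0,3,0],
    [0,0,0,0,0,1,0],
    [0,0,0,0,0,0,0],
    [0,0,0,0,0,0,0]
  ]
}}

```text
t: 2.52
tool_pos: [0.6067, 0.1853, 0.1136]
tool_rot: [0.15, -3.138, 0.0]
contact_force: [-0.5, -0.7, 0.7]
opening: -0.0
```

```bash
python3 -c "
from h import *
st()
im,d=snap('scene','s1'); cv2.imwrite('pics/s1c.png',cv2.resize(im[110:270,230:420,::-1],None,fx=4,fy=4,interpolation=cv2.INTER_CUBIC)[:600])"
```

```text
t2.52 rack xy mm [-47.9 165.3] z 113.6 xhead-rack deg -179.98 tilt [-0. -0. -1.] F [-0.5 -0.7  0.7] open -0.0
```

View pics/s1c.png

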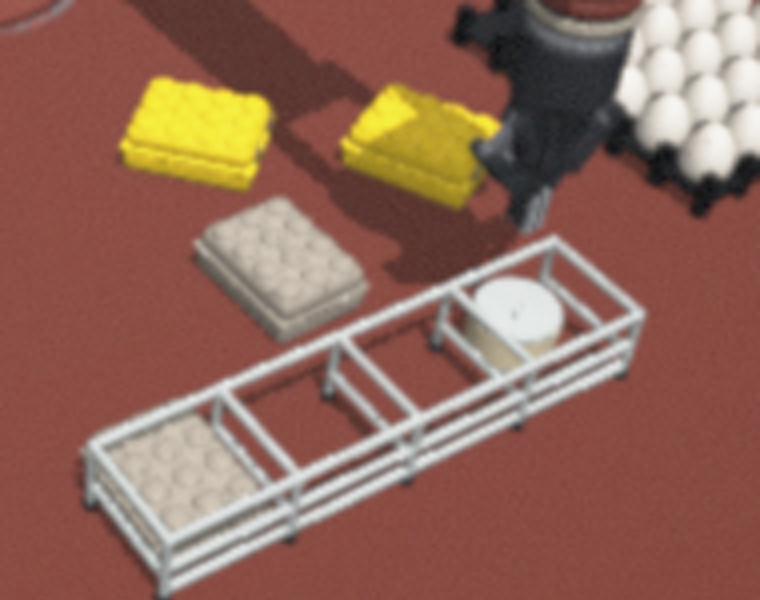

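The crop shows the shut fingertip at (530,225), just above the front rail's left-hand stretch over the tin's gap. Next I lower gently.

Emit:
{"name": "jog_arm", "arguments": {
  "deltas": [
    [0,0,0,-0.3,-0.5,1.0,0],
    [0,0,0,0,0,1.0,0],
    [0,0,0,0,0,0.2,0],
    [0,0,0,0,0,0,0],
    [0,0,0,0,0,0.1,0],
    [0,0,0,0,0,0.1,0],
    [0,0,0,0,0,0,0]
  ]
}}

```text
t: 3.15
tool_pos: [0.6102, 0.1805, 0.0895]
tool_rot: [-0.15, 3.138, 0.0]
contact_force: [0.6, -0.7, 0.2]
opening: -0.0002
```

Emit:
{"name": "jog_arm", "arguments": {
  "deltas": [
    [0,0,0,0,0,0.1,0],
    [0,0,0,0,0,0.05,0],
    [0,0,0,0,0,0,0]
  ]
}}

```text
t: 3.4
tool_pos: [0.6102, 0.1806, 0.088]
tool_rot: [-0.15, 3.138, 0.0]
contact_force: [-0.4, -0.7, 0.3]
opening: -0.0
```

Emit:
{"name": "jog_arm", "arguments": {
  "deltas": [
    [0,0,0,0,0,0.05,0],
    [0,0,0,0,0,0.05,0],
    [0,0,0,0,0,0,0]
  ]
}}

```text
t: 3.65
tool_pos: [0.6103, 0.1806, 0.0879]
tool_rot: [-0.15, 3.138, -0.0]
contact_force: [-2.6, -0.1, 5.8]
opening: -0.0
```

Contact at about 6 N, with the fingertip stopped at rail-top height. Next I slide right along the rail.

Emit:
{"name": "jog_arm", "arguments": {
  "deltas": [
    [0,0,0,0,-0.4,0,0],
    [0,0,0,0,-0.6,0,0],
    [0,0,0,0,-0.6,0,0],
    [0,0,0,0,-0.6,0,0],
    [0,0,0,0,-0.6,0,0],
    [0,0,0,0,-0.6,0,0]
  ]
}}

```text
t: 4.15
tool_pos: [0.6142, 0.1467, 0.0879]
tool_rot: [-0.149, 3.136, 0.002]
contact_force: [0.2, 4.4, 6.0]
opening: 0.0
```

```bash
python3 -c "
from h import *
st()"
```

```text
t4.15 rack xy mm [-44.1 126.2] z 87.9 xhead-rack deg -180.01 tilt [ 0.002  0.002 -1.   ] F [0.2 4.4 6. ] open 0.0
```

Emit:
{"name": "jog_arm", "arguments": {
  "deltas": [
    [0,0,0,0,-0.6,0,0],
    [0,0,0,0,-0.6,0,0],
    [0,0,0,0,-0.6,0,0],
    [0,0,0,0,-0.6,0,0],
    [0,0,0,0,-0.6,0,0],
    [0,0,0,0,-0.6,0,0],
    [0,0,0,0,-0.6,0,0],
    [0,0,0,0,-0.6,0,0],
    [0,0,0,0,-0.6,0,0],
    [0,0,0,0,-0.6,0,0]
  ]
}}

```text
t: 4.98
tool_pos: [0.6198, 0.0869, 0.0879]
tool_rot: [-0.149, 3.136, 0.002]
contact_force: [-0.6, 4.3, 5.7]
opening: 0.0002
```

Emit:
{"name": "jog_arm", "arguments": {
  "deltas": [
    [0,0,0,0,-0.6,0,0],
    [0,0,0,0,-0.6,0,0],
    [0,0,0,0,-0.6,0,0],
    [0,0,0,0,-0.6,0,0],
    [0,0,0,0,-0.6,0,0],
    [0,0,0,0,-0.6,0,0],
    [0,0,0,0,-0.6,0,0],
    [0,0,0,0,-0.6,0,0],
    [0,0,0,0,-0.6,0,0],
    [0,0,0,0,-0.6,0,0]
  ]
}}

```text
t: 5.82
tool_pos: [0.6254, 0.0273, 0.0879]
tool_rot: [-0.149, 3.136, 0.003]
contact_force: [-0.8, 5.3, 7.8]
opening: 0.0002
```

```bash
python3 -c "
from h import *
st()"
```

```text
t5.82 rack xy mm [-44.2   6.4] z 87.9 xhead-rack deg -180.01 tilt [ 0.002  0.002 -1.   ] F [-0.8  5.3  7.8] open 0.2
```

Emit:
{"name": "jog_arm", "arguments": {
  "deltas": [
    [0,0,0,0,-0.6,0,0],
    [0,0,0,0,-0.6,0,0],
    [0,0,0,0,-0.6,0,0],
    [0,0,0,0,-0.6,0,0],
    [0,0,0,0,-0.6,0,0],
    [0,0,0,0,-0.6,0,0],
    [0,0,0,0,-0.6,0,0],
    [0,0,0,0,-0.6,0,0],
    [0,0,0,0,-0.4,0,0],
    [0,0,0,0,0,0,0],
    [0,0,0,0,0,0,0]
  ]
}}

```text
t: 6.73
tool_pos: [0.6303, -0.0254, 0.0879]
tool_rot: [-0.148, 3.136, -0.0]
contact_force: [0.2, 1.7, 6.5]
opening: 0.0001
```

```bash
python3 -c "
from h import *
st()"
```

```text
t6.73 rack xy mm [-44.3 -46.6] z 87.9 xhead-rack deg -180.02 tilt [ 0.002 -0.    -1.   ] F [0.2 1.7 6.5] open 0.1
```

Emit:
{"name": "jog_arm", "arguments": {
  "deltas": [
    [0,0,0,0,0,-3,0],
    [0,0,0,0,0,-4,0],
    [0,0,0.12,0,0,0,0.7],
    [0,0,0.12,0,0,0,0.7],
    [0,0,0.12,0,0,0,0.7],
    [0,0,0.12,0,0,0,0.7],
    [0,0,0.12,0,0,0,0.7],
    [0,0,0.12,0,0,0,0.7],
    [0,0,0.12,0,0,0,0.7],
    [0,0,0.12,0,0,0,0.7],
    [0,0,0.12,0,0,0,0.7],
    [0,0,0.12,0,0,0,0.7]
  ]
}}

```text
t: 7.73
tool_pos: [0.6289, -0.0257, 0.1556]
tool_rot: [-1.657, -2.668, 0.003]
contact_force: [-0.0, -0.1, -0.1]
opening: 0.0596
```

Emit:
{"name": "jog_arm", "arguments": {
  "deltas": [
    [0,0,0.12,0,0,0,0.7],
    [0,0,0.12,0,0,0,0.7],
    [0,0,0.1,0,0,0,0.7],
    [0,0,0,2.6,-1.9,0,0.7],
    [0,0,0,2.6,-1.9,0,0.7],
    [0,0,0,2.6,-1.9,0,0.7],
    [0,0,0,2.6,-1.9,0,0.7],
    [0,0,0,2.6,-1.9,0,0.7],
    [0,0,0,2.6,-1.9,0,0.7],
    [0,0,0,0,0,0,0.7],
    [0,0,0,0,0,0,0.7]
  ]
}}

```text
t: 8.65
tool_pos: [0.4958, 0.1159, 0.1559]
tool_rot: [2.075, 2.359, -0.002]
contact_force: [0.3, -0.9, -0.3]
opening: 0.0596
```

```bash
python3 -c "
from h import *
st()"
```

```text
t8.65 rack xy mm [-164.8  106.8] z 155.9 xhead-rack deg 91.88 tilt [-0.001 -0.001 -1.   ] F [ 0.3 -0.9 -0.3] open 59.6
```

Emit:
{"name": "jog_arm", "arguments": {
  "deltas": [
    [0,0,0,0.8,0.5,2,0.7],
    [0,0,0,0,0,3,0.7],
    [0,0,0,0,0,3,0.7],
    [0,0,0,0,0,2,0.7],
    [0,0,0,0,0,1.6,0.7],
    [0,0,0,0,0,0.8,0.7],
    [0,0,0,0,0,0,0.7],
    [0,0,0,0,0,0,0.7]
  ]
}}

```text
t: 9.32
tool_pos: [0.5015, 0.1237, 0.0328]
tool_rot: [2.078, 2.356, -0.001]
contact_force: [-0.5, 0.3, 0.7]
opening: 0.0595
```

```bash
python3 -c "
from h import *
st()
im,d=snap('scene','s2'); cv2.imwrite('pics/s2c.png',cv2.resize(im[110:230,240:400,::-1],None,fx=4,fy=4,interpolation=cv2.INTER_CUBIC))"
```

```text
t9.32 rack xy mm [-158.4  114. ] z 32.8 xhead-rack deg 91.72 tilt [-0. -0. -1.] F [-0.5  0.3  0.7] open 59.5
```

View pics/s2c.png

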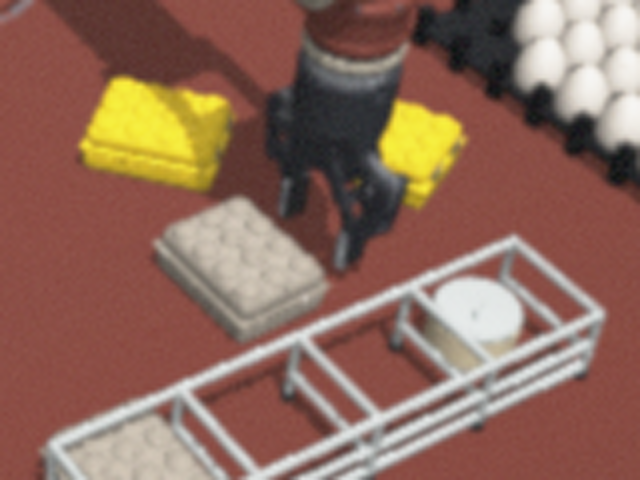

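Emit:
{"name": "jog_arm", "arguments": {
  "deltas": [
    [0,0,0,-0.8,0,0,0.7],
    [0,0,0,-0.6,0,0,0.7],
    [0,0,0,-0.4,0,0,0.7],
    [0,0,0,-0.4,0,0,0.7],
    [0,0,0,-0.4,0,0,0.7],
    [0,0,0,-0.4,0,0,0.7],
    [0,0,0,-0.5,0,0,0.7],
    [0,0,0,-0.5,0,0,0.7],
    [0,0,0,-0.5,0,0,0.7],
    [0,0,0,-0.5,0,0,0.7],
    [0,0,0,-0.5,0,0,0.7],
    [0,0,0,-0.5,0,0,0.7]
  ]
}}

```text
t: 10.37
tool_pos: [0.5085, 0.0644, 0.0328]
tool_rot: [-2.077, -2.357, 0.0]
contact_force: [-0.9, 0.8, 1.2]
opening: 0.0597
```

Emit:
{"name": "jog_arm", "arguments": {
  "deltas": [
    [0,0,0,-0.5,0,0,0.7],
    [0,0,0,-0.5,0,0,0.7],
    [0,0,0,-0.5,0,0,0.7],
    [0,0,0,-0.5,0,0,0.7],
    [0,0,0,-0.5,0,0,0.7],
    [0,0,0,-0.4,0,0,0.7],
    [0,0,0,-0.3,0,0,0.7],
    [0,0,0,-0.2,0,0,0.7],
    [0,0,0,0,0,0,0.7],
    [0,0,0,0,0,0,0.7]
  ]
}}

```text
t: 11.2
tool_pos: [0.5126, 0.0308, 0.0326]
tool_rot: [2.077, 2.357, -0.001]
contact_force: [-0.5, 0.7, -0.6]
opening: 0.0599
```

```bash
cat >> h.py <<'E'
def carton(n,lo=(-.24,-.12),hi=(-.02,.09)):
    d=vision.get_image(n)[1]; P=cloud(n,d).reshape(-1,3); q=toR(P[:,:2].T).T
    m=(P[:,2]>.033)&(P[:,2]<.05)&(q[:,0]>lo[0])&(q[:,0]<hi[0])&(q[:,1]>lo[1])&(q[:,1]<hi[1])
    r=cv2.minAreaRect((q[m]*1e3).astype(np.float32)); print(n,m.sum(),r)
E
python3 -c "
from h import *
st()
carton('scene',hi=(-.06,-.0));carton('top',hi=(-.06,-.0))
im,d=snap('top','t3'); cv2.imwrite('pics/t3c.png',cv2.resize(im[112:262,124:310,::-1],None,fx=4,fy=4,interpolation=cv2.INTER_CUBIC))"
```

```text
t11.20 rack xy mm [-156.2   20.5] z 32.6 xhead-rack deg 91.78 tilt [-0.    -0.001 -1.   ] F [-0.5  0.7 -0.6] open 59.9
scene 661 ((-140.32618713378906, -55.73988723754883), (111.02137756347656, 139.34388732910156), 89.85829162597656)
top 1234 ((-133.44732666015625, -54.80464172363281), (82.24238586425781, 180.3656005859375), 70.69794464111328)
```

View pics/t3c.png

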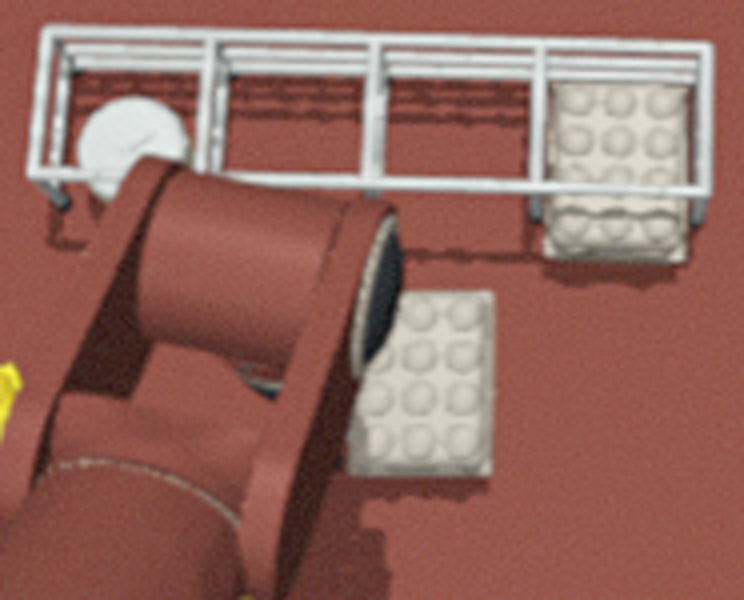

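```bash
python3 -c "
from h import *
c=np.array([(493,293),(492,468)])/4+[124-.38,112-.38]
q=ray('top',c,.035)[:,:2];print(toR(q.T).T*1e3)
a=np.array([(403,313),(400,503)])/4.3+[124-.38,112-.38];q=ray('top',a,.035)[:,:2];print(toR(q.T).T*1e3)"
```

```text
[[-103.31889517  -76.17987787]
 [-208.99691721  -79.65192568]]
[[-104.38584377   -5.02668494]
 [-211.20478902   -9.04583365]]
```

Emit:
{"name": "jog_arm", "arguments": {
  "deltas": [
    [0,0,0.01,-0.3,0,0,0.7],
    [0,0,0.01,-0.4,0,0,0.7],
    [0,0,0.011,-0.4,0,0,0.7],
    [0,0,0,-0.3,0,0,0.7],
    [0,0,0,-0.1,0,0,0.7],
    [0,0,0,0,0,0,0.7],
    [0,0,0,0,0,0,0.7]
  ]
}}

```text
t: 11.93
tool_pos: [0.5145, 0.016, 0.0329]
tool_rot: [2.114, 2.324, -0.0]
contact_force: [0.6, -0.9, 0.4]
opening: 0.0595
```

```bash
python3 -c "
from h import *
st()"
```

```text
t11.93 rack xy mm [-155.7    5.6] z 32.9 xhead-rack deg 89.99 tilt [ 0. -0. -1.] F [ 0.6 -0.9  0.4] open 59.5
```

Emit:
{"name": "jog_arm", "arguments": {
  "deltas": [
    [0,0,0,0.8,0,0,0.7],
    [0,0,0,1.5,0,0,0.7],
    [0,0,0,1.0,0,-3,0.55],
    [0,0,0,3,0,-2.5,0.55],
    [0,0,0,3,0,-2.5,0.55],
    [0,0,0,3,0,-2,0.55],
    [0,0,0,0,0,0,0.55],
    [0,0,0,0,0,0,0.55]
  ]
}}

```text
t: 12.6
tool_pos: [0.5034, 0.1404, 0.1346]
tool_rot: [2.108, 2.326, 0.004]
contact_force: [-1.0, -0.9, -1.0]
opening: 0.0468
```

```bash
python3 -c "
from h import *
st()
carton('scene',lo=(-.24,-.14),hi=(-.08,.02));carton('top',lo=(-.24,-.14),hi=(-.08,.02))
im,d=snap('top','t4'); cv2.imwrite('pics/t4c.png',cv2.resize(im[112:262,124:310,::-1],None,fx=4,fy=4,interpolation=cv2.INTER_CUBIC))"
```

```text
t12.60 rack xy mm [-154.9  130.5] z 134.6 xhead-rack deg 90.19 tilt [ 0.004  0.    -1.   ] F [-1.  -0.9 -1. ] open 46.8
scene 678 ((-156.429443359375, -50.4367561340332), (104.98614501953125, 79.81118774414062), 0.7647080421447754)
top 1416 ((-160.04498291015625, -48.43389892578125), (107.92857360839844, 78.89146423339844), 0.04150290787220001)
```

View pics/t4c.png

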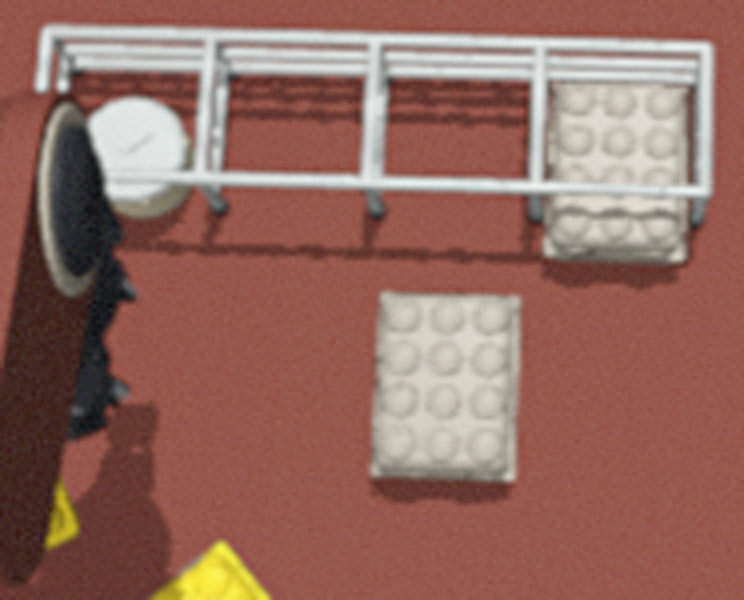

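Emit:
{"name": "jog_arm", "arguments": {
  "deltas": [
    [0,0,-0.121,0,0,0,0.55],
    [0,0,-0.121,0,0,0,0.55],
    [0,0,-0.121,0,0,0,0.55],
    [0,0,-0.121,0,0,0,0.55],
    [0,0,-0.121,0,0,0,0.55],
    [0,0,-0.121,0,0,0,0.55],
    [0,0,-0.121,0,0,0,0.55],
    [0,0,-0.121,0,0,0,0.55],
    [0,0,-0.121,0,0,0,0.55],
    [0,0,-0.121,0,0,0,0.55],
    [0,0,-0.121,0,0,0,0.55],
    [0,0,-0.121,0,0,0,0.55]
  ]
}}

```text
t: 13.75
tool_pos: [0.5019, 0.1374, 0.131]
tool_rot: [-0.031, -3.138, 0.001]
contact_force: [-0.0, -0.1, 0.3]
opening: 0.0474
```

Emit:
{"name": "jog_arm", "arguments": {
  "deltas": [
    [0,0,-0.121,0,0,0,0.55],
    [0,0,0,1.75,-3,0,0.55],
    [0,0,0,1.75,-3,0,0.55],
    [0,0,0,1.75,-3,0,0.55],
    [0,0,0,1.75,-3,0,0.55],
    [0,0,0,1.75,-3,0,0.55],
    [0,0,0,1.75,-3,0,0.55],
    [0,0,0,0,0,0,0.55],
    [0,0,0,0,0,0,0.55]
  ]
}}

```text
t: 14.5
tool_pos: [0.4143, -0.0525, 0.1315]
tool_rot: [0.144, -3.136, -0.001]
contact_force: [0.7, 0.4, 0.6]
opening: 0.0472
```

```bash
python3 -c "
from h import *
st()"
```

```text
t14.50 rack xy mm [-261.9  -53.1] z 131.5 xhead-rack deg -180.20 tilt [-0.002  0.001 -1.   ] F [0.7 0.4 0.6] open 47.2
```

Emit:
{"name": "jog_arm", "arguments": {
  "deltas": [
    [0,0,-0.003,0,0.3,2,0.55],
    [0,0,0,0,0,3,0.55],
    [0,0,0,0,0,3,0.55],
    [0,0,0,0,0,1.4,0.55],
    [0,0,0,0,0,0.6,0.55],
    [0,0,0,0,0,0,0.55],
    [0,0,0,-0.8,0,0,0.55],
    [0,0,0,-0.8,0,0,0.55],
    [0,0,0,-0.4,0,0,0.55],
    [0,0,0,0,0,0,0.55]
  ]
}}

```text
t: 15.33
tool_pos: [0.4378, -0.0459, 0.0346]
tool_rot: [-0.158, 3.134, -0.002]
contact_force: [0.2, -0.7, 0.5]
opening: 0.0469
```

```bash
python3 -c "
from h import *
st()"
```

```text
t15.33 rack xy mm [-237.9  -48.8] z 34.6 xhead-rack deg -179.67 tilt [ 0.004 -0.001 -1.   ] F [ 0.2 -0.7  0.5] open 46.9
```

Emit:
{"name": "jog_arm", "arguments": {
  "deltas": [
    [0,0,0.005,-0.4,0,0,0.55],
    [0,0,0,-0.4,0,0,0.55],
    [0,0,0,-0.4,0,0,0.55],
    [0,0,0,-0.4,0,0,0.55],
    [0,0,0,-0.5,0,0,0.55],
    [0,0,0,-0.5,0,0,0.55],
    [0,0,0,-0.5,0,0,0.55],
    [0,0,0,-0.5,0,0,0.55],
    [0,0,0,-0.5,0,0,0.55],
    [0,0,0,-0.4,0,0,0.55],
    [0,0,0,0,0,0,0.55],
    [0,0,0,0,0,0,0.55]
  ]
}}

```text
t: 16.33
tool_pos: [0.4805, -0.0414, 0.0329]
tool_rot: [-0.15, 3.137, -0.0]
contact_force: [-0.5, 0.4, -0.0]
opening: 0.0468
```

```bash
python3 -c "
from h import *
st()
carton('scene',lo=(-.24,-.14),hi=(0,.0))
im,d=snap('scene','s5'); cv2.imwrite('pics/s5c.png',cv2.resize(im[110:260,235:395,::-1],None,fx=4,fy=4,interpolation=cv2.INTER_CUBIC))"
```

```text
t16.33 rack xy mm [-194.9  -48.3] z 32.9 xhead-rack deg -179.99 tilt [ 0.001 -0.    -1.   ] F [-0.5  0.4 -0. ] open 46.8
scene 955 ((-104.0567855834961, -75.63385772705078), (199.33343505859375, 141.91598510742188), 4.028990268707275)
```

View pics/s5c.png

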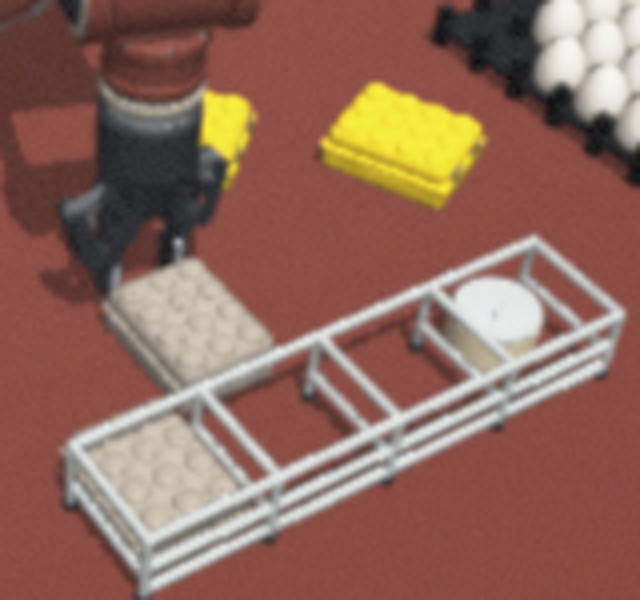

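Emit:
{"name": "jog_arm", "arguments": {
  "deltas": [
    [0,0,0,-0.3,0,0,0.55],
    [0,0,0,-0.4,0,0,0.55],
    [0,0,0,-0.4,0,0,0.55],
    [0,0,0,-0.4,0,0,0.55],
    [0,0,0,-0.4,0,0,0.55]
  ]
}}

```text
t: 16.85
tool_pos: [0.4994, -0.0395, 0.0327]
tool_rot: [0.149, -3.138, -0.0]
contact_force: [-0.4, 0.0, -0.4]
opening: 0.0468
```

Emit:
{"name": "jog_arm", "arguments": {
  "deltas": [
    [0,0,0,-0.4,0,0,0.55],
    [0,0,0,-0.4,0,0,0.55],
    [0,0,0,-0.4,0,0,0.55],
    [0,0,0,-0.4,0,0,0.55],
    [0,0,0,-0.4,0,0,0.55],
    [0,0,0,-0.4,0,0,0.55],
    [0,0,0,-0.4,0,0,0.55]
  ]
}}

```text
t: 17.43
tool_pos: [0.5272, -0.0368, 0.0328]
tool_rot: [0.15, -3.138, -0.0]
contact_force: [-1.5, 0.6, -0.4]
opening: 0.0469
```

```bash
python3 -c "
from h import *
st()
im,d=snap('scene','s6'); cv2.imwrite('pics/s6c.png',cv2.resize(im[150:260,235:395,::-1],None,fx=5,fy=5,interpolation=cv2.INTER_CUBIC))"
```

```text
t17.43 rack xy mm [-148.   -48.2] z 32.8 xhead-rack deg -179.99 tilt [-0.  0. -1.] F [-1.5  0.6 -0.4] open 46.9
```

View pics/s6c.png

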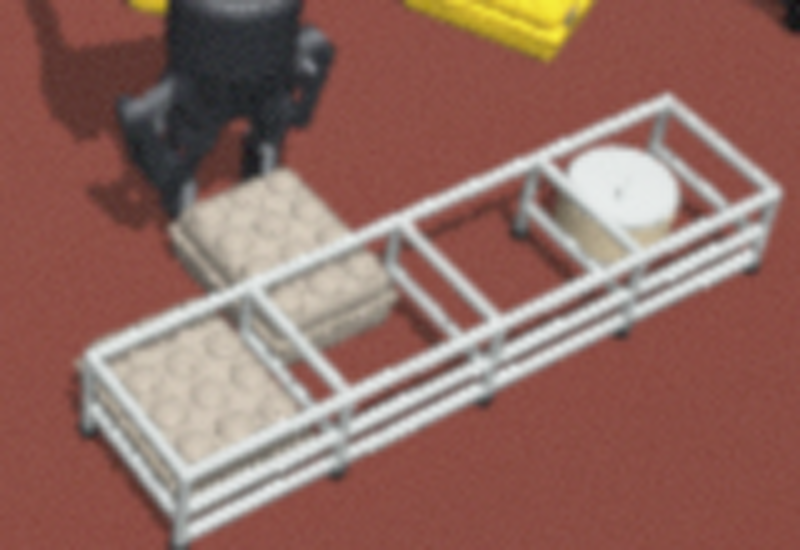

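The carton's front, at (335,310), has passed under the rail into gap 3 between both dividers, and the push force is low. I keep pushing.

Emit:
{"name": "jog_arm", "arguments": {
  "deltas": [
    [0,0,0,-0.4,0,0,0.55],
    [0,0,0,-0.4,0,0,0.55],
    [0,0,0,-0.4,0,0,0.55],
    [0,0,0,-0.4,0,0,0.55],
    [0,0,0,-0.4,0,0,0.55],
    [0,0,0,-0.4,0,0,0.55]
  ]
}}

```text
t: 17.98
tool_pos: [0.5511, -0.0346, 0.0328]
tool_rot: [0.15, -3.138, -0.0]
contact_force: [-0.8, 0.4, 1.7]
opening: 0.0469
```

Emit:
{"name": "jog_arm", "arguments": {
  "deltas": [
    [0,0,0,-0.4,0,0,0.55],
    [0,0,0,-0.4,0,0,0.55],
    [0,0,0,-0.4,0,0,0.55],
    [0,0,0,-0.4,0,0,0.55],
    [0,0,0,-0.4,0,0,0.55],
    [0,0,0,-0.3,0,0,0.55],
    [0,0,0,0,0,0,0.55]
  ]
}}

```text
t: 18.57
tool_pos: [0.5745, -0.0324, 0.033]
tool_rot: [-0.149, 3.137, -0.0]
contact_force: [-0.2, -0.4, -0.0]
opening: 0.047
```

Emit:
{"name": "jog_arm", "arguments": {
  "deltas": [
    [0,0,0,-0.2,0,0,0.55],
    [0,0,0,-0.2,0,0,0.55],
    [0,0,0,0,0,0,0.55]
  ]
}}

```text
t: 18.82
tool_pos: [0.578, -0.032, 0.0328]
tool_rot: [-0.149, 3.137, -0.0]
contact_force: [0.5, -0.1, -0.7]
opening: 0.0469
```

```bash
python3 -c "
from h import *
st()"
```

```text
t18.82 rack xy mm [-97.  -48.2] z 32.8 xhead-rack deg -179.99 tilt [ 0.001  0.    -1.   ] F [ 0.5 -0.1 -0.7] open 46.9
```

Emit:
{"name": "jog_arm", "arguments": {
  "deltas": [
    [0,0,0,-0.3,0,0,0.55],
    [0,0,0,-0.3,0,0,0.55],
    [0,0,0,-0.2,0,0,0.55],
    [0,0,0,-0.1,0,0,0.55],
    [0,0,0,0,0,0,0.55]
  ]
}}

```text
t: 19.23
tool_pos: [0.587, -0.0312, 0.0329]
tool_rot: [-0.149, 3.137, -0.0]
contact_force: [-0.2, 0.2, -0.2]
opening: 0.0467
```

Emit:
{"name": "jog_arm", "arguments": {
  "deltas": [
    [0,0,0,-0.1,0,0,0.55],
    [0,0,0,-0.1,0,0,0.55],
    [0,0,0,0,0,0,0.55]
  ]
}}

```text
t: 19.48
tool_pos: [0.5887, -0.031, 0.0328]
tool_rot: [-0.149, 3.138, -0.0]
contact_force: [-0.2, 0.1, -0.4]
opening: 0.0468
```

Emit:
{"name": "jog_arm", "arguments": {
  "deltas": [
    [0,0,0,-0.1,0,0,0.55],
    [0,0,0,-0.1,0,0,0.55],
    [0,0,0,0,0,0,0.55]
  ]
}}

```text
t: 19.73
tool_pos: [0.5908, -0.0308, 0.0328]
tool_rot: [-0.149, 3.138, -0.0]
contact_force: [-0.6, -0.3, -0.6]
opening: 0.0471
```

Emit:
{"name": "jog_arm", "arguments": {
  "deltas": [
    [0,0,0,-0.1,0,0,0.55],
    [0,0,0,-0.1,0,0,0.55],
    [0,0,0,0,0,0,0.55]
  ]
}}

```text
t: 19.98
tool_pos: [0.5928, -0.0306, 0.0328]
tool_rot: [-0.149, 3.138, -0.0]
contact_force: [-0.5, -0.2, -0.7]
opening: 0.047
```

Emit:
{"name": "jog_arm", "arguments": {
  "deltas": [
    [0,0,0,-0.1,0,0,0.55],
    [0,0,0,-0.05,0,0,0.55],
    [0,0,0,0,0,0,0.55]
  ]
}}

```text
t: 20.23
tool_pos: [0.5938, -0.0305, 0.0328]
tool_rot: [0.15, -3.137, -0.0]
contact_force: [-3.6, -1.0, 1.9]
opening: 0.0471
```

Emit:
{"name": "jog_arm", "arguments": {
  "deltas": [
    [0,0,0,-0.05,0,0,0.55],
    [0,0,0,-0.05,0,0,0.55],
    [0,0,0,0,0,0,0.55]
  ]
}}

```text
t: 20.48
tool_pos: [0.5938, -0.0305, 0.0328]
tool_rot: [0.15, -3.134, -0.0]
contact_force: [-8.0, -1.4, 4.9]
opening: 0.0471
```

```bash
python3 -c "
from h import *
st()
im,d=snap('scene','s7'); cv2.imwrite('pics/s7c.png',cv2.resize(im[150:260,235:395,::-1],None,fx=5,fy=5,interpolation=cv2.INTER_CUBIC))"
```

```text
t20.48 rack xy mm [-81.1 -48.2] z 32.8 xhead-rack deg -179.98 tilt [-0.004 -0.    -1.   ] F [-8.  -1.4  4.9] open 47.1
```

View pics/s7c.png

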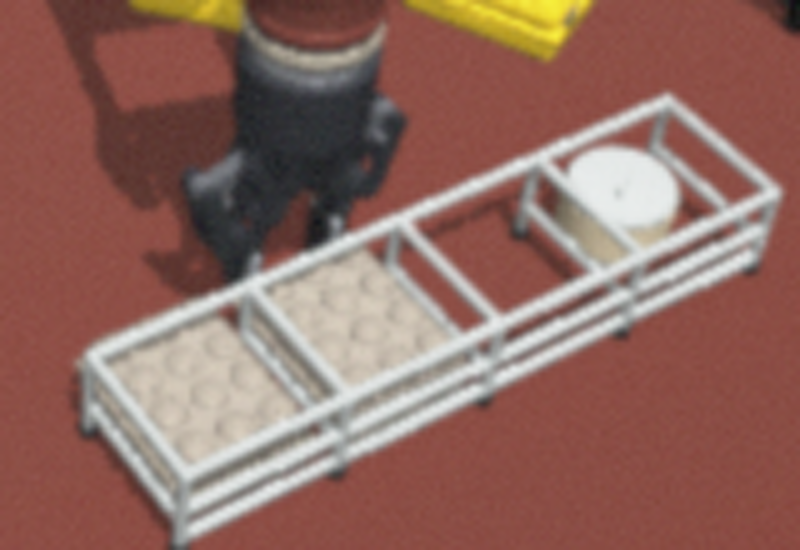

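The carton fills gap 3 at (350,330), matches the stocked one in depth, and the force climbs without movement, so it is home. Now I retreat.

Emit:
{"name": "jog_arm", "arguments": {
  "deltas": [
    [0,0,0,0.1,0,0,0.55],
    [0,0,0,0.2,0,0,0.55],
    [0,0,0,0.7,0,0,0.55],
    [0,0,0,1.5,0,0,0.55],
    [0,0,0,2.5,0,0,0.55],
    [0,0,0,1.5,0,-1,0.55],
    [0,0,0,0,0,-3,0.55],
    [0,0,0,0,0,-4,0.55],
    [0,0,0,1,2,-3,0.55],
    [0,0,0,1,3,-2,0.55],
    [0,0,0,0,3.5,0,0.55],
    [0,0,0,0,3.5,0,0.55]
  ]
}}

```text
t: 21.53
tool_pos: [0.4999, 0.0819, 0.1656]
tool_rot: [-0.146, 3.132, 0.0]
contact_force: [0.4, 0.9, -0.8]
opening: 0.0466
```

Emit:
{"name": "jog_arm", "arguments": {
  "deltas": [
    [0,0,0,0,3.5,0,0.55],
    [0,0,0,0,3.5,0,0.55],
    [0,0,0,0,3.5,0,0.55],
    [0,0,0,0,3,0,0.55],
    [0,0,0,0,0,0,0.55],
    [0,0,0,0,0,0,0.55]
  ]
}}

```text
t: 22.03
tool_pos: [0.4857, 0.2166, 0.1628]
tool_rot: [-0.154, 3.137, 0.0]
contact_force: [-0.5, 0.0, -0.1]
opening: 0.0468
```

```bash
python3 -c "
from h import *
st()
for n in('top','scene'): carton(n,lo=(-.1,-.094),hi=(.06,-.006)); carton(n,lo=(-.1,-.194),hi=(.06,-.106))
im,d=snap('top','t8'); cv2.imwrite('pics/t8c.png',cv2.resize(im[112:262,124:310,::-1],None,fx=4,fy=4,interpolation=cv2.INTER_CUBIC))
q=[]
for x in(-.0705,.0415):
  for y in(-.0925,-.0075): c,s=np.cos(RW),np.sin(RW); q.append((RX+c*x-s*y,RY+s*x+c*y,.035))
print((proj('top',q)-[123.62,111.62])*4)"
```

```text
t22.03 rack xy mm [-165.3  208.1] z 162.8 xhead-rack deg -179.81 tilt [ 0.001  0.    -1.   ] F [-0.5  0.  -0.1] open 46.8
top 1305 ((-9.887264251708984, -51.207237243652344), (118.76185607910156, 86.9631576538086), 1.5850846767425537)
top 1321 ((-13.429679870605469, -149.34530639648438), (84.56780242919922, 123.63652038574219), 89.16879272460938)
scene 717 ((-3.993560791015625, -49.514564514160156), (106.90716552734375, 84.2762451171875), 0.006542945746332407)
scene 781 ((-11.41701889038086, -151.1962432861328), (120.94236755371094, 86.81787872314453), 1.4235728979110718)
[[522.01613636 241.0641963 ]
 [381.9458511  236.90432458]
 [528.33549487  66.54882642]
 [391.55847451  62.70957235]]
```

View pics/t8c.png

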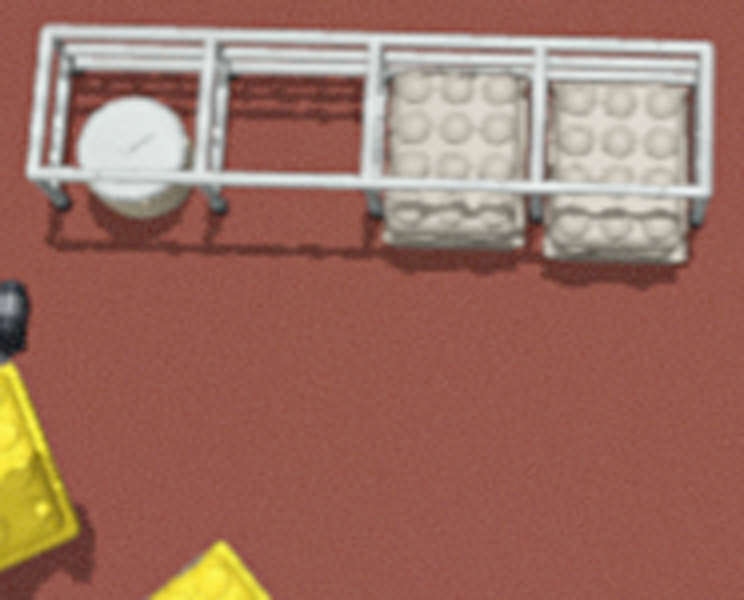

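The carton sits straight in gap 3, with its near edge at (382–522, 237–245) where the predicted home corners fall. The tin at (133,152) and the stock carton at (617,170) look unmoved. The arm is clear.

```bash
python3 -c "
from station import ctrl
print(ctrl.finish_job())"
```

```text
the job is handed in; nothing more can be done
None
```

The carton is pushed fully home in the third gap, and I handed the job in at about 22 s.

- **Touch run:** I ran the shut fingertip along the front rail from the first gap (rack y ≈ 160 mm) to the third (≈ -47 mm). It stayed in contact at about 6–8 N, with the tool height constant at 87.9 mm.
- **Pushing:** I pushed the carton sideways with two fingers until it lined up with the third gap, then in under the rail. At the back stop the force rose from 3.6 to 8 N with no further movement.
- **Last checks:** In the top view the carton's edges lie on the predicted home outline. The tin and stock carton sit where they were. The gripper was clear of everything, with the force reading at noise level.
- **Disagreements:** The depth-based box fits of the shelved carton were blurred by the rack wires. They put its centre at x ≈ -10 mm (top) and -4 mm (scene), against the specified -14.5 mm, so I trusted the hard-stop contact and the top picture instead. The finger's final position was also about 2 mm deeper than I had estimated, which is within calibration error.

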